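# Pack, shut and pin the rivet chest

## Robot

A 6-joint arm with a two-finger parallel gripper is mounted at the origin on the work surface. World frame = base frame: x ahead of the robot, y to its left, z up, the work surface at z = 0. Lengths are in m, angles in rad, forces in N, time in s.
With the tool pointing down it reaches from about 0.375 to 0.9 m from the base axis. Payload 3.1 kg.
Tool frame: the origin (TCP) lies between the finger pads; the fingertips stand 8 mm ahead of it and the grasp point (between the pads) lies 11 mm behind it; z points along the fingers, y is the line along which they close (so a half turn about z gives the same grasp; the last joint's range is limited). The gripper opens to 87 mm and grips with 3 to 60 N. Pads are 19 mm wide; open, the fingers measure 117 mm over their backs; the gripper's body (75 mm by 190 mm) begins 51 mm behind the grasp point.
Start: joints at [-1.288, 0.527, 1.433, -0, 1.181, -0.178], TCP at [0.278, -0.56, 0.231] pointing down, gripper open.
Joint ranges: [-3.08, 3.08], [-0.75, 2.2], [0.22, 2.44], [-1.43, 4.57], [0, 2.65], [-2.85, 2.85]. Speed limits (rad/s): [2.79, 2.79, 3.14, 3.14, 3.14, 3.14].

## Interface

Orientations are given as a unit quaternion [x, y, z, w].
In Python, from rig import robot gives the robot as it stands.
- The arm moves only by the tool move_arm, never from a script. Its argument "motion" is text: rows parted by semicolons, each of 5 numbers parted by spaces: the opening, from -1 (shut) to 1 (fully open), then the shift along the tool's x, y, z normalised to -1 to 1, where 1 is 0.2 m, then the turn about the tool's z normalised to -1 to 1, where 1 is pi rad. A call has 1 to 12 rows; each row is the pose to reach, as a shift and turn from the pose commanded when the call began, along the tool's axes at that moment, turning the shorter way round; what a row does not reach only later rows make up. A row lasts 1/12 s, in which the tool goes at most 41.7 mm and 7.16 degrees, less where a joint would pass 70% of its speed; a pose out of reach is approached as far as the arm can. A call with a number of a shift or a turn outside -1 to 1 is refused whole. A call with a gripper value outside its range is refused whole. The fingers move at their own pace and stop on an object; "newtons" is the grip in N (left out, the last holds). Time passes only in rows, so rows that repeat a pose let the fingers close. It gives the time, the measured TCP pose, the force, the opening and the grip force at its end, in the units of the state.
- robot.get_obs(): the state, without advancing time (a new reading comes with each control period).
- robot.camera(name): name is "scene" or "top" or "wrist"; returns (picture, depth): 480x640x3 uint8, red, green, blue; 480x640 float32, m along the optical axis (not along the pixel's ray), 0 where there is no reading.
- robot.camera_model(name): a dict with "mtx" (3x3 intrinsics, pixels), "D" ([k1, k2, p1, p2, k3] as OpenCV has them; the pictures are not rectified), "position" and "attitude" of the camera in the world. Camera axes: x right, y down, z forward; pixel columns grow to the right and rows downward; lengths in m; the calibration is good to about 2 mm. A picture is of the moment at which its call begins: read the wrist's pose just before it. camera_model takes no time and is no camera call; for the wrist camera it gives the pose at the moment of the call.
- robot.hand_in(): hands the job in; it is judged then, once.
The state is a dict: "time": time; "q": joint angles; "joint_velocities": joint speeds; "joint_torque": joint torques, N m; "position": TCP position; "tool_rot": TCP orientation; "ft_force": force on the tool from outside, world axes, zero at the start; "moment": the same for the moment, N m; "grip_width": finger opening in m; "grip_force": force on a finger pad.
Only numpy, scipy, OpenCV 4.12 (cv2) and the standard library are available. Lean on these libraries where they do the work, as an engineer would, in place of code of your own. Each camera call takes 0.05 s, during which the arm holds its last target. There are 200 camera calls.

## Task

Take the wooden packing blocks out of the chest and leave them on the bench, and put every steel rivet tin flat into the chest, one to a compartment; then swing the lid shut and, with the mallet, strike both of its sprung locking pins fully home, never pressing them with the gripper. Finally lay the mallet back down with its head on the rubber mat, and leave everything else on the bench where it is.

Things in the scene. Friction and masses are not known exactly. Their poses are not given: they have to be found in the camera images.
- chest: Open plywood chest fixed to the bench, outside 216 (its x) x 226 (its y) x 70 high, walls and floor 8. A cross of dividers as high as the walls makes four compartments of about 96 (x) by 101 (y), centres at x +-0.051, y +-0.054; each takes one tin lying flat, long side along the chest's x. Origin: centre of the underside; x points to the hinged rim, z up.
- lid (a joint): Angle of the chest's lid: 0 shut on the rim, 1.57 upright; starts at 1.7 to 1.9, leaning away to the chest's +x, its outer face with the pins turned away. Plywood, 222 from hinge to free edge, 226 wide, 12 thick. Stiff hinge (0.55 N m of friction, about 3 N at the edge): it stays where it is left and must be swung all the way.
- lid_hinge (a point): Point on the hinge line, 70 above the bench, in the middle of the lid's width, on the lid's inner face. Turns with the lid: its x axis points from the free edge to the hinge, y along the hinge, z out of the lid's outer face (up when shut).
- pin_a (a joint): Travel (m) of a sprung steel locking pin in the lid: 0 up, 0.016 fully home at its stop; starts at 0 to 0.003. A tight sleeve and a light spring resist with 7 N at first, 9 N at the end; it stays where it is driven. It stands square to the lid at lid_hinge's x = -0.190, y = -0.070, through a dark collar 38 across and 8 high.
- pin_a_top (a point): Centre of the flat round striking face, 30 across, of that pin's head; 32 above the lid's outer face when up, 16 when home. z out of the lid.
- pin_b (a joint): Travel (m) of a sprung steel locking pin in the lid: 0 up, 0.016 fully home at its stop; starts at 0 to 0.003. A tight sleeve and a light spring resist with 7 N at first, 9 N at the end; it stays where it is driven. It stands square to the lid at lid_hinge's x = -0.190, y = +0.070, through a dark collar 38 across and 8 high.
- pin_b_top (a point): Centre of the flat round striking face, 30 across, of that pin's head; 32 above the lid's outer face when up, 16 when home. z out of the lid.
- mallet: Loose wooden mallet, 0.35 kg: square head 64 x 64, 90 long along the handle, its four sides alike and made for striking; square handle 26 x 26 in line with the head, to x = -0.205. Origin: centre of the head; x points from handle to head. It starts on the mat with a side of the head down and the handle level (origin 36 above the bench). Centre of mass 0.026 behind the origin.
- mat: Black rubber mat fixed on the bench, 200 (its x) x 150 (its y) x 4; the mallet's place. Origin: centre of its underside.
- tin0: Closed steel tin of rivets, 80 (x) x 50 (y) x 44 high, 0.25 kg, a small copper rivet head on its lid; origin at the centre of its underside. Three or four such tins are on the bench; this one may be absent.
- tin1: Closed steel tin of rivets, 80 (x) x 50 (y) x 44 high, 0.25 kg, a small copper rivet head on its lid; origin at the centre of its underside. Three or four such tins are on the bench; this one may be absent.
- tin2: Closed steel tin of rivets, 80 (x) x 50 (y) x 44 high, 0.25 kg, a small copper rivet head on its lid; origin at the centre of its underside. Three or four such tins are on the bench; this one may be absent.
- tin3: Closed steel tin of rivets, 80 (x) x 50 (y) x 44 high, 0.25 kg, a small copper rivet head on its lid; origin at the centre of its underside. Three or four such tins are on the bench; this one may be absent.
- scrap_bin: Bystander, to be left alone: small open blue plastic bin 110 x 100 x 50 with loose copper rivets in it.
- tape: Bystander, to be left alone: black roll of tape, 90 across, 25 high, lying flat.
- glue: Bystander, to be left alone: glue bottle 52 across, 110 high.
- screwdriver: Bystander, to be left alone: screwdriver lying on the bench; origin near the bench, about mid-length.
- carton: Bystander, to be left alone: closed brown cardboard carton 110 x 90 x 70.
- mug: Bystander, to be left alone: white mug 80 across, 90 high.
- wrench: Bystander, to be left alone: steel wrench lying on the bench.
- block0: Dark wooden packing block, 80 (x) x 50 (y) x 36 high, plain on all sides, 0.1 kg; origin at the centre of its underside. One or two such blocks lie flat in compartments of the chest, their x along the chest's x; this one may be absent.
- block1: Dark wooden packing block, 80 (x) x 50 (y) x 36 high, plain on all sides, 0.1 kg; origin at the centre of its underside. One or two such blocks lie flat in compartments of the chest, their x along the chest's x; this one may be absent.
- block2: Dark wooden packing block, 80 (x) x 50 (y) x 36 high, plain on all sides, 0.1 kg; origin at the centre of its underside. One or two such blocks lie flat in compartments of the chest, their x along the chest's x; this one may be absent.
- block3: Dark wooden packing block, 80 (x) x 50 (y) x 36 high, plain on all sides, 0.1 kg; origin at the centre of its underside. One or two such blocks lie flat in compartments of the chest, their x along the chest's x; this one may be absent.
Things that resemble listed ones, but are neither listed nor needed, are in the scene too. What is shaped like the block0 but yellow is not meant. What is shaped like the block1 but red is not meant.

How it is judged:
On the way, in this order (a step that is already met when the one before it is completed fails the run):
1. every tin lies flat inside the chest and every packing block is out on the bench (x of tin0 in the frame of chest between -0.1 and 0.1 m and y of tin0 in the frame of chest between -0.105 and 0.105 m and z of tin0 in the frame of chest between 0 and 0.02 m and angle between each of tin0, tin1, tin2, tin3's own z axis and vertical below 0.2 rad and x of tin1 in the frame of chest between -0.1 and 0.1 m and y of tin1 in the frame of chest between -0.105 and 0.105 m and z of tin1 in the frame of chest between 0 and 0.02 m and x of tin2 in the frame of chest between -0.1 and 0.1 m and y of tin2 in the frame of chest between -0.105 and 0.105 m and z of tin2 in the frame of chest between 0 and 0.02 m and x of tin3 in the frame of chest between -0.1 and 0.1 m and y of tin3 in the frame of chest between -0.105 and 0.105 m and z of tin3 in the frame of chest between 0 and 0.02 m and (x of block0 in the frame of chest below -0.12 m or x of block0 in the frame of chest above 0.12 m or y of block0 in the frame of chest below -0.125 m or y of block0 in the frame of chest above 0.125 m) and height (world z) of each of block0, block1, block2, block3 below 0.03 m and (x of block1 in the frame of chest below -0.12 m or x of block1 in the frame of chest above 0.12 m or y of block1 in the frame of chest below -0.125 m or y of block1 in the frame of chest above 0.125 m) and (x of block2 in the frame of chest below -0.12 m or x of block2 in the frame of chest above 0.12 m or y of block2 in the frame of chest below -0.125 m or y of block2 in the frame of chest above 0.125 m) and (x of block3 in the frame of chest below -0.12 m or x of block3 in the frame of chest above 0.12 m or y of block3 in the frame of chest below -0.125 m or y of block3 in the frame of chest above 0.125 m)), for 0.2 s.
2. the lid is shut (all of step 1 and value of joint lid below 0.04 rad), for 0.2 s.
3. one pin is home with the mallet on it (value of joint lid below 0.04 rad and ((value of joint pin_a above 0.0135 m and contact force between mallet and pin_a above 1 N) or (value of joint pin_b above 0.0135 m and contact force between mallet and pin_b above 1 N))).
4. the other pin is home too, with the mallet on it (value of joint lid below 0.04 rad and value of joint each of pin_a, pin_b above 0.0135 m and (contact force between mallet and pin_a above 1 N or contact force between mallet and pin_b above 1 N)).
At the end, for the whole second after the job is handed in: Every tin lies flat (0.2 rad) on the floor of the chest, every block is outside it on the bench (underside below 30 mm), the lid is shut (under 0.04 rad), both pins are down at least 13.5 of 16 mm, and the mallet lies still, the centre of its head over the mat and lower than 43 mm (all of step 2 and value of joint each of pin_a, pin_b above 0.0135 m and x of mallet in the frame of mat between -0.1 and 0.1 m and y of mallet in the frame of mat between -0.075 and 0.075 m and height (world z) of mallet below 0.043 m and linear speed of mallet below 0.03 m/s); the robot touches nothing.
It fails at once if a bystander is moved more than 30 mm (distance of any of scrap_bin, tape, glue, screwdriver, carton, mug, wrench from where it was at the start of the episode above 0.03 m).
It fails at once if a pin is pressed with the fingers (over 5 N) (contact force between the fingers and pin_a above 5 N or contact force between the fingers and pin_b above 5 N).
Of tin0, tin1, tin2, tin3 only 3 to 4 are there at a start; the rules pass over those that are not, and their reading is None.
Of block0, block1, block2, block3 only 1 to 2 are there at a start; the rules pass over those that are not, and their reading is None.
At some moment in a run one of tin0, tin1, tin2, tin3, mallet may be knocked a few centimetres aside while the robot is not near it.
It also fails if it takes over 210 s, if anything falls off the work surface, if the arm or the gripper's body presses on something with over 40 N, if the wrist force passes 120 N, or if a joint passes its speed limit or range.

## Working session

There is one attempt and no reset: what is moved stays moved. The work goes in short steps, Python scripts to look and compute and a tool call to move; the robot and the scene stay as the last step left them, time stands still between calls to the robot, and variables do not carry over. Pictures are saved under pics/ and viewed, at most 14 in all, crops included, and the job is handed in when it is done.

Besides the shell and the picture viewer there is one more tool, called after "Request:" by a JSON object that holds its "name" and its "arguments". move_arm: Moves the arm, as the interface text tells. Its arguments: {"type":"object","properties":{"motion":{"type":"string"},"newtons":{"type":"number"}},"required":["motion"]}

```bash
ls; mkdir -p pics
cat > h.py <<'E'
import numpy as np, cv2, sys
from scipy.spatial.transform import Rotation as R
from rig import robot
def snap(name, save):
    m=robot.camera_model(name); p,d=robot.camera(name)
    cv2.imwrite(f'pics/{save}.png',p[:,:,::-1]); np.savez(f'pics/{save}.npz',p=p,d=d,**{k:np.array(v) for k,v in m.items()})
    return p,d,m
def load(save): return dict(np.load(f'pics/{save}.npz'))
def rot(m):
    a=np.array(m['attitude'],float)
    return a if a.shape==(3,3) else R.from_quat(a).as_matrix()
def world(m,uv,z=None,depth=None):
    uv=np.array(uv,float).reshape(-1,1,2)
    n=cv2.undistortPoints(uv,np.array(m['mtx'],float),np.array(m['D'],float))[:,0]
    r=np.c_[n,np.ones(len(n))]@rot(m).T; o=np.array(m['position'])
    if z is not None: return o+r*((z-o[2])/r[:,2])[:,None]
    return o+r*np.array(depth).reshape(-1,1)
def cloud(m,d):
    v,u=np.mgrid[0:480,0:640]
    P=world(m,np.c_[u.ravel(),v.ravel()],depth=d.ravel()).reshape(480,640,3); P[d==0]=np.nan
    return P
E
python3 - <<'E'
from h import *
for n in('top','scene'):
    p,d,m=snap(n,n+'0'); print(n,m)
print(robot.get_obs())
E
```

```text
pics
top {'mtx': array([[443.6019256 ,   0.        , 313.73239182],
       [  0.        , 443.6019256 , 238.69073682],
       [  0.        ,   0.        ,   1.        ]]), 'D': array([0.01445194, 0.        , 0.        , 0.        , 0.        ]), 'position': array([0.41943   , 0.02815284, 1.00218897]), 'attitude': array([-0.69813679,  0.7108294 , -0.06359434,  0.05729172])}
scene {'mtx': array([[487.26508475,   0.        , 324.18876405],
       [  0.        , 487.26508475, 242.43540649],
       [  0.        ,   0.        ,   1.        ]]), 'D': array([-0.00120057,  0.        ,  0.        ,  0.        ,  0.        ]), 'position': array([1.41437508, 0.24423917, 0.76184659]), 'attitude': array([ 0.55646015,  0.70314118, -0.3513715 , -0.26922603])}
{'time': 0.1, 'q': array([-1.28850457e+00,  5.28363232e-01,  1.43380520e+00, -3.13094498e-05,
        1.18140124e+00, -1.78490048e-01]), 'joint_velocities': array([ 0.00059553, -0.00321122, -0.00335836, -0.00011329,  0.00197301,
        0.00137013]), 'joint_torque': array([ 2.85967126e-04, -4.40983057e+01, -1.77150679e+01,  6.35511219e-02,
        5.34050690e-02, -5.15417878e-05]), 'position': array([ 0.27774194, -0.55915729,  0.22966573]), 'tool_rot': array([ 9.73575368e-01,  2.28363801e-01, -6.57387709e-05, -9.86425390e-04]), 'ft_force': array([ 0.23514173, -0.13326457, -0.16594502]), 'moment': array([-0.01348594, -0.01165668, -0.00627941]), 'grip_force': 0.0, 'grip_width': 0.08701194845302862}
```

View pics/top0.png

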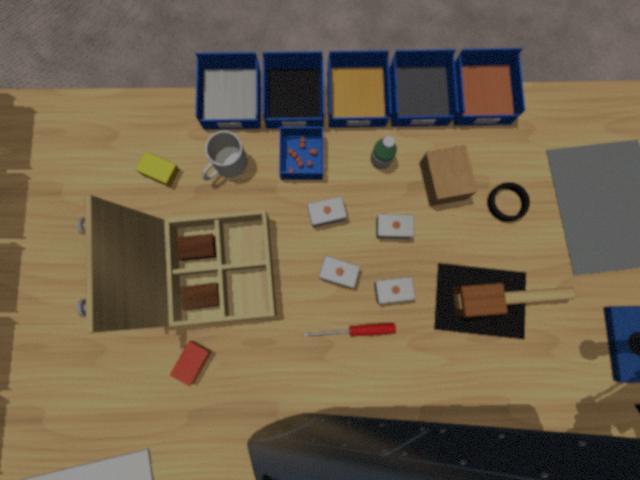

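View pics/scene0.png

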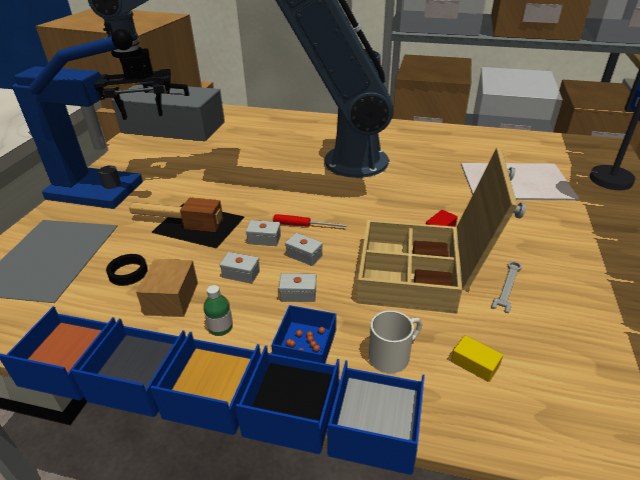

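The top view shows four tins with copper rivets at (327,211), (395,226), (340,272) and (395,291). The dark blocks are in the chest at (196,246) and (200,296), and the mallet is on the mat at (482,300). Two look-alikes are excluded: yellow (157,168) and red (190,363). The chest's hinge is on the left, towards world +y.

```bash
cat > meas.py <<'E'
from h import *
def rects(name,specs,save=None):
    """specs: label->(u,v,zlo,zhi,rad px)"""
    s=load(name); P=cloud(s,s['d']); out={}
    for k,(u,v,lo,hi,r) in specs.items():
        z=P[:,:,2]; m=((z>lo)&(z<hi)).astype(np.uint8)
        w=np.zeros_like(m); cv2.circle(w,(u,v),r,1,-1); m&=w
        n,l,st,c=cv2.connectedComponentsWithStats(m)
        i=1+np.argmax(st[1:,4]); pts=P[l==i]
        (cx,cy),(a,b),t=cv2.minAreaRect(pts[:,:2].astype(np.float32))
        if a<b: t+=90;a,b=b,a
        t=(t+90)%180-90
        out[k]=(cx,cy,t); print(k,'c %.4f %.4f med %.4f %.4f size %.3f %.3f long-axis deg %.1f ztop %.4f'%(cx,cy,*np.median(pts[:,:2],0),a,b,t,np.nanmedian(pts[:,2])),len(pts))
    return out
E
python3 - <<'E'
from meas import *
rects('top0',dict(tA=(327,211,.036,.055,30),tB=(395,226,.036,.055,30),tC=(340,272,.036,.055,30),tD=(395,291,.036,.055,30),b0=(196,246,.035,.055,22),b1=(200,296,.035,.055,22),
 rim=(222,268,.062,.08,75),head=(482,300,.055,.08,40),handle=(545,297,.03,.06,35),
 bench=(300,400,-.02,.02,20),yel=(157,168,.02,.05,25),red=(190,363,.02,.05,25)))
s=load('top0')
im=cv2.resize(s['p'][180:340,70:310,::-1],None,fx=3.3,fy=3.3,interpolation=cv2.INTER_CUBIC);cv2.imwrite('pics/chest.png',im)
im=cv2.resize(s['p'][180:350,300:600,::-1],None,fx=2.6,fy=2.6,interpolation=cv2.INTER_CUBIC);cv2.imwrite('pics/tins.png',im)
print(world(s,[[81,225],[82,307],[93,200],[92,330]],z=.2))
E
```

```text
tA c 0.6500 -0.0114 med 0.6489 -0.0109 size 0.080 0.051 long-axis deg -77.3 ztop 0.0438 795
tB c 0.6136 -0.1625 med 0.6125 -0.1617 size 0.080 0.051 long-axis deg 87.4 ztop 0.0439 813
tC c 0.5129 -0.0353 med 0.5126 -0.0350 size 0.080 0.050 long-axis deg 71.8 ztop 0.0440 846
tD c 0.4716 -0.1548 med 0.4714 -0.1535 size 0.080 0.050 long-axis deg -84.3 ztop 0.0440 864
b0 c 0.5741 0.2785 med 0.5733 0.2771 size 0.081 0.051 long-axis deg -85.8 ztop 0.0435 847
b1 c 0.4665 0.2657 med 0.4664 0.2647 size 0.080 0.050 long-axis deg -83.8 ztop 0.0436 878
rim c 0.5259 0.2227 med 0.5244 0.2577 size 0.226 0.220 long-axis deg 4.6 ztop 0.0698 1980
head c 0.4469 -0.3351 med 0.4468 -0.3330 size 0.092 0.064 long-axis deg -86.4 ztop 0.0681 1362
handle c 0.4547 -0.4683 med 0.4546 -0.4682 size 0.144 0.027 long-axis deg -87.3 ztop 0.0489 789
bench c 0.2463 0.0543 med 0.2439 0.0540 size 0.086 0.071 long-axis deg -84.3 ztop 0.0001 1129
yel c 0.7586 0.3731 med 0.7563 0.3713 size 0.081 0.051 long-axis deg 65.1 ztop 0.0349 812
red c 0.3262 0.2854 med 0.3263 0.2836 size 0.082 0.051 long-axis deg -28.4 ztop 0.0356 1005
[[0.59086199 0.44518885 0.2       ]
 [0.4422424  0.4329095  0.2       ]
 [0.63773132 0.42651658 0.2       ]
 [0.40186226 0.41263033 0.2       ]]
```

View pics/chest.png

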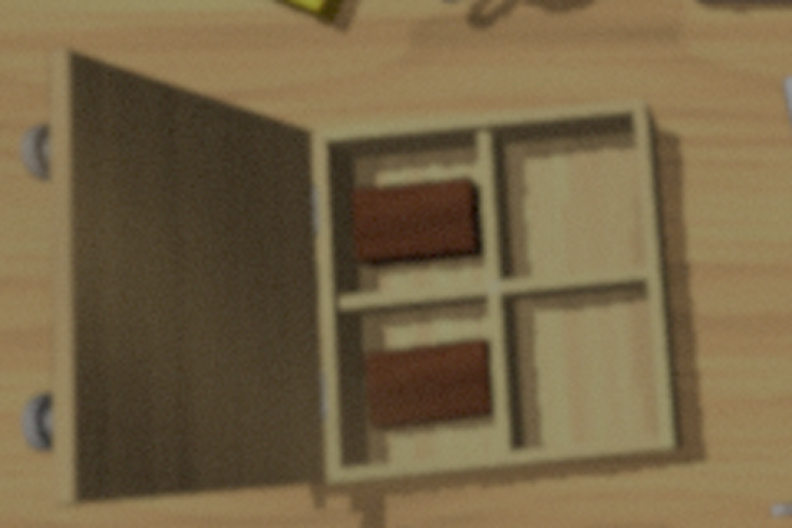

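View pics/tins.png

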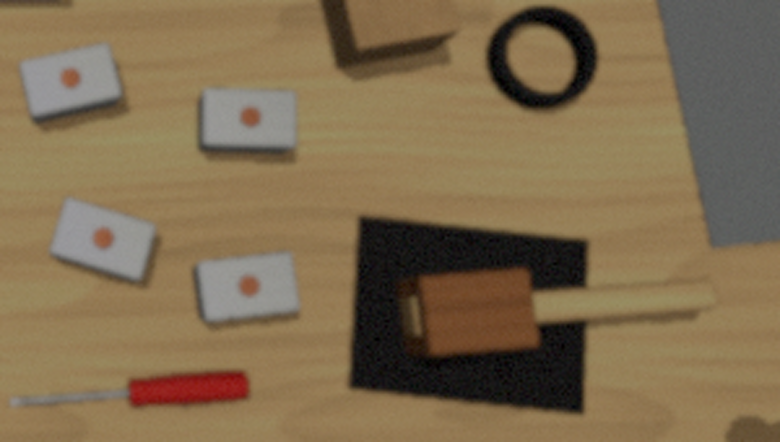

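```bash
cat >> h.py <<'E'
def yaw(o): 
    x=R.from_quat(o['tool_rot']).as_matrix()[:,0]; return np.degrees(np.arctan2(x[1],x[0]))
def to(x,y,z,a=None,frm=None):
    """normalised shift/turn from present pose (or frm=(x,y,z,yaw)) to world target"""
    o=robot.get_obs()
    if frm is None: p=o['position']; M=R.from_quat(o['tool_rot']).as_matrix(); c=yaw(o)
    else: p=np.array(frm[:3]); c=frm[3]; k=np.radians(c); M=np.array([[np.cos(k),np.sin(k),0],[np.sin(k),-np.cos(k),0],[0,0,-1]])
    s=M.T@(np.array([x,y,z])-p)/.2
    t=0 if a is None else -((a-c+180)%360-180)/180
    print('to',(x,y,z,a),'-> %.3f %.3f %.3f %.3f'%(*s,t))
def st():
    o=robot.get_obs(); print('t %.2f'%o['time'],'p',o['position'].round(4),'yaw %.1f'%yaw(o),'F',o['ft_force'].round(1),'w %.4f g %.1f'%(o['grip_width'],o['grip_force']),'q',o['q'].round(2))
E
cat > ch.py <<'E'
from h import *
C=np.array([0.,0.]);A=0.
E
python3 - <<'E'
from h import *
s=load('top0'); c=world(s,[[264.8,211.2],[274.5,315.5],[170,326],[165.5,219.4]],z=.07)[:,:2]; print(c, c.mean(0))
for i in range(4):
    e=c[(i+1)%4]-c[i]; print(np.linalg.norm(e),np.degrees(np.arctan2(e[1],e[0])))
P=cloud(s,s['d']); z=P[:,:,2]; m=(z>.066)&(z<.074)
m[:,:172]=0;m[:,285:]=0;m[:205]=0;m[335:]=0
q=P[m][:,:2]; a=np.radians(95); 
for deg in (94,94.5,95,95.5,96,96.5):
    a=np.radians(deg); ax=np.array([np.cos(a),np.sin(a)]); ay=np.array([-ax[1],ax[0]])
    xs=q@ax; ys=q@ay; h=lambda v:np.percentile(v,[.3,99.7]).round(4); print(deg,h(xs),h(ys), 'center y',h(ys).mean().round(4),'span',np.ptp(h(ys)))
# lid plane
m=(z>.1)&(z<.3); m[:,:70]=0; m[:,180:]=0; m[:195]=0;m[335:]=0
L=P[m]; print(len(L), np.nanpercentile(L,[1,50,99],axis=0).round(3))
k=L.mean(0); n=np.linalg.svd(L-k,full_matrices=0)[2][2]; print('normal',n,'angle',np.degrees(np.arctan2(n[2],np.hypot(*n[:2]))))
print(yaw(robot.get_obs()));f=(0.278,-0.56,0.23,26.4)
to(.38,-.36,.2,70);to(.4716,-.1548,.12,95.7)
E
```

```text
[[0.64238974 0.12254135]
 [0.42071025 0.10243801]
 [0.40369481 0.31681857]
 [0.62788791 0.33468556]] [0.52367068 0.21912087]
0.22258917410576193 -174.8182184599929
0.21505476296490825 94.5380665238239
0.22490392700115816 4.556537633374939
0.21263929565296333 -86.08943957511045
94 [0.075  0.2836] [-0.6537 -0.4266] center y -0.5401 span 0.22709999999999997
94.5 [0.071  0.2797] [-0.6546 -0.4287] center y -0.5416 span 0.22589999999999993
95 [0.0659 0.2759] [-0.6564 -0.4299] center y -0.5432 span 0.22649999999999998
95.5 [0.0603 0.272 ] [-0.6583 -0.4307] center y -0.5445 span 0.22759999999999997
96 [0.0547 0.2681] [-0.6603 -0.4315] center y -0.5459 span 0.2288
96.5 [0.0492 0.2642] [-0.6622 -0.4322] center y -0.5472 span 0.23000000000000004
9422 [[0.403 0.331 0.103]
 [0.509 0.364 0.222]
 [0.623 0.415 0.286]]
normal [ 0.07648476 -0.9602763   0.26836449] angle 15.566967619312779
26.401517129429024
to (0.38, -0.36, 0.2, 70) -> 0.901 -0.664 0.150 -0.242
to (0.4716, -0.1548, 0.12, 95.7) -> 1.767 -1.379 0.552 -0.385
```

Request:
{"name": "move_arm", "arguments": {"motion": "0.7 0.15 -0.11 0.02 -0.03; 0.7 0.3 -0.22 0.05 -0.07; 0.7 0.45 -0.33 0.08 -0.11; 0.7 0.6 -0.44 0.1 -0.145; 0.7 0.75 -0.55 0.12 -0.18; 0.7 0.9 -0.66 0.15 -0.215; 0.7 0.96 -0.75 0.15 -0.245; 0.7 0.96 -0.75 0.15 -0.27", "newtons": 25}}

```text
time: 0.77
position: [0.3828, -0.3338, 0.1995]
tool_rot: [0.791, 0.612, 0.001, -0.004]
ft_force: [0.0, -0.5, -0.4]
grip_width: 0.074
grip_force: 0.0
```

```bash
cat >> h.py <<'E'
CC=np.array([.525,.220]); CA=94.7
def chest(x,y):
    a=np.radians(CA); return CC+x*np.array([np.cos(a),np.sin(a)])+y*np.array([-np.sin(a),np.cos(a)])
E
python3 - <<'E'
from meas import *
st(); 
snap('top','top1')
rects('top1',dict(tA=(327,211,.036,.055,30),tB=(395,226,.036,.055,30),tC=(340,272,.036,.055,30),tD=(395,291,.036,.055,30)))
to(.4712,-.1544,.1,95.7);to(.4712,-.1544,.014,95.7)
for x in(-.051,.051):
  for y in (-.054,.054): print(x,y,chest(x,y).round(4))
E
```

```text
t 0.77 p [ 0.3828 -0.3338  0.1995] yaw 75.5 F [ 0.  -0.5 -0.4] w 0.0740 g 0.0 q [-0.94  0.42  1.75  0.    0.98 -0.69]
tA c 0.6496 -0.0114 med 0.6486 -0.0108 size 0.080 0.050 long-axis deg -78.0 ztop 0.0437 797
tB c 0.6137 -0.1625 med 0.6125 -0.1621 size 0.080 0.051 long-axis deg 88.1 ztop 0.0438 822
tC c 0.5130 -0.0353 med 0.5127 -0.0351 size 0.080 0.050 long-axis deg 71.8 ztop 0.0440 846
tD c 0.4715 -0.1546 med 0.4714 -0.1536 size 0.080 0.050 long-axis deg -84.2 ztop 0.0440 864
to (0.4712, -0.1544, 0.1, 95.7) -> 0.990 0.201 0.501 -0.112
to (0.4712, -0.1544, 0.014, 95.7) -> 0.989 0.202 0.931 -0.112
-0.051 -0.054 [0.583  0.1736]
-0.051 0.054 [0.4754 0.1647]
0.051 -0.054 [0.5746 0.2753]
0.051 0.054 [0.467  0.2664]
```

Request:
{"name": "move_arm", "arguments": {"motion": "0.7 0.2 0.05 0.1 -0.03; 0.7 0.4 0.1 0.2 -0.06; 0.7 0.6 0.14 0.3 -0.09; 0.7 0.8 0.18 0.4 -0.112; 0.7 0.95 0.2 0.5 -0.112; 0.7 0.99 0.2 0.5 -0.112; 0.7 0.99 0.2 0.5 -0.112; 0.7 0.99 0.2 0.5 -0.112; 0.7 0.99 0.2 0.5 -0.112"}}

```text
time: 1.57
position: [0.4737, -0.1604, 0.1008]
tool_rot: [0.675, 0.738, -0.0, 0.001]
ft_force: [-0.2, -0.3, -0.2]
grip_width: 0.0739
grip_force: 0.0
```

Run:
```python
from h import *
st(); to(.4712,-.1544,.014,95.7)
```

```text
t 1.57 p [ 0.4737 -0.1604  0.1008] yaw 95.1 F [-0.2 -0.3 -0.2] w 0.0739 g 0.0 q [-0.55  0.57  1.86 -0.    0.71 -0.64]
to (0.4712, -0.1544, 0.014, 95.7) -> 0.032 -0.010 0.434 -0.003
```

Request:
{"name": "move_arm", "arguments": {"motion": "0.7 0.03 -0.01 0.15 -0.003; 0.7 0.03 -0.01 0.3 -0.003; 0.7 0.03 -0.01 0.434 -0.003; 0.7 0.03 -0.01 0.434 -0.003; -1 0.03 -0.01 0.434 -0.003; -1 0.03 -0.01 0.434 -0.003; -1 0.03 -0.01 0.434 -0.003; -1 0.03 -0.01 0.434 -0.003; -1 0.03 -0.01 0.3 -0.003; -1 0.03 -0.01 0.1 -0.003; -1 0.03 -0.01 -0.1 -0.003; -1 0.03 -0.01 -0.1 -0.003"}}

```text
time: 2.57
position: [0.4745, -0.1554, 0.1275]
tool_rot: [0.671, 0.742, 0.001, 0.007]
ft_force: [1.0, 0.1, -1.4]
grip_width: 0.0502
grip_force: 25.0
```

Run:
```python
from h import *
st(); c=chest(-.051,.054); to(*c,.13,CA); to(*c,.13,CA,frm=(.473,-.15,.12,95.7))
```

```text
t 2.57 p [ 0.4745 -0.1554  0.1275] yaw 95.7 F [ 1.   0.1 -1.4] w 0.0502 g 25.0 q [-0.54  0.52  1.85  0.    0.76 -0.64]
to (np.float64(0.4753604450519582), np.float64(0.16474681380625794), 0.13, 94.7) -> 1.592 0.164 -0.024 0.006
to (np.float64(0.4753604450519582), np.float64(0.16474681380625794), 0.13, 94.7) -> 1.565 0.168 -0.050 0.006
```

Request:
{"name": "move_arm", "arguments": {"motion": "-1 0.2 0.02 -0.02 0.006; -1 0.4 0.04 -0.02 0.006; -1 0.6 0.06 -0.02 0.006; -1 0.8 0.08 -0.02 0.006; -1 1 0.1 -0.02 0.006"}}

```text
time: 2.98
position: [0.4699, 0.0493, 0.1249]
tool_rot: [0.678, 0.735, 0.0, 0.0]
ft_force: [0.1, -0.2, -3.0]
grip_width: 0.0496
grip_force: 25.0
```

Request:
{"name": "move_arm", "arguments": {"motion": "-1 0.2 0.02 0 0; -1 0.4 0.05 0 0; -1 0.58 0.064 0 0; -1 0.58 0.064 0 0; -1 0.58 0.064 0 0; -1 0.58 0.064 0 0; -1 0.58 0.064 0 0"}}

```text
time: 3.57
position: [0.4737, 0.1632, 0.1245]
tool_rot: [0.678, 0.735, -0.0, -0.0]
ft_force: [-0.8, 0.3, -2.4]
grip_width: 0.0498
grip_force: 25.0
```

Run:
```python
from h import *
st(); c=chest(-.051,.054); to(*c,.025,CA)
```

```text
t 3.57 p [0.4737 0.1632 0.1245] yaw 94.6 F [-0.8  0.3 -2.4] w 0.0498 g 25.0 q [ 0.11  0.53  1.84 -0.    0.77  0.03]
to (np.float64(0.4753604450519582), np.float64(0.16474681380625794), 0.025, 94.7) -> 0.007 0.009 0.498 -0.001
```

Request:
{"name": "move_arm", "arguments": {"motion": "-1 0.007 0.009 0.15 0; -1 0.007 0.009 0.3 0; -1 0.007 0.009 0.42 0; -1 0.007 0.009 0.505 0; -1 0.007 0.009 0.505 0; 0.45 0.007 0.009 0.505 0; 0.45 0.007 0.009 0.505 0; 0.45 0.007 0.009 0.4 0; 0.45 0.007 0.009 0.2 0; 0.45 0.007 0.009 0 0; 0.45 0.007 0.009 0 0; 0.45 0.007 0.009 0 0"}}

```text
time: 4.57
position: [0.4779, 0.1655, 0.1275]
tool_rot: [0.678, 0.735, 0.003, 0.002]
ft_force: [0.2, -0.9, -0.8]
grip_width: 0.063
grip_force: 0.0
```

Run:
```python
from h import *
st(); c=chest(.051,.054); to(*c,.022,96)
to(.574,.278,.022,94.5)
to(.6133,-.1622,.12,88)
```

```text
t 4.57 p [0.4779 0.1655 0.1275] yaw 94.6 F [ 0.2 -0.9 -0.8] w 0.0630 g 0.0 q [ 0.11  0.53  1.83 -0.    0.78  0.03]
to (np.float64(0.46700271717169395), np.float64(0.26640382726169765), 0.022, 96) -> 0.507 -0.018 0.527 -0.008
to (0.574, 0.278, 0.022, 94.5) -> 0.522 0.520 0.531 0.000
to (0.6133, -0.1622, 0.12, 88) -> -1.687 0.544 0.041 0.036
```

Request:
{"name": "move_arm", "arguments": {"motion": "0.45 0.17 0 0 -0.004; 0.45 0.34 0 0 -0.008; 0.45 0.505 0 0 -0.008; 0.45 0.505 0 0 -0.008; 0.45 0.505 0 0 -0.008; 0.45 0.505 0 0.18 -0.008; 0.45 0.505 0 0.36 -0.008; 0.45 0.505 0 0.51 -0.008; 0.45 0.505 0 0.51 -0.008; -1 0.505 0 0.51 -0.008; -1 0.505 0 0.51 -0.008; -1 0.505 0 0.51 -0.008", "newtons": 15}}

```text
time: 5.57
position: [0.4676, 0.2658, 0.023]
tool_rot: [0.669, 0.743, -0.0, -0.0]
ft_force: [-0.7, 0.3, 1.0]
grip_width: 0.0501
grip_force: 0.0
```

Run:
```python
from h import *
st(); to(.47,.05,.13,95)
```

```text
t 5.57 p [0.4676 0.2658 0.023 ] yaw 96.0 F [-0.7  0.3  1. ] w 0.0501 g 0.0 q [ 0.31  0.74  1.79 -0.    0.61  0.2 ]
to (0.47, 0.05, 0.13, 95) -> -1.074 -0.101 -0.535 0.006
```

Request:
{"name": "move_arm", "arguments": {"motion": "-1 0 0 0 0; -1 0 0 0 0; -1 0 0 -0.18 0; -1 0 0 -0.36 0; -1 0 0 -0.53 0; -1 -0.2 -0.02 -0.53 0; -1 -0.4 -0.04 -0.53 0; -1 -0.6 -0.06 -0.53 0; -1 -0.8 -0.08 -0.53 0; -1 -1 -0.1 -0.53 0; -1 -1 -0.1 -0.4 0; -1 -1 -0.1 -0.2 0"}}

```text
time: 6.57
position: [0.473, 0.0625, 0.0655]
tool_rot: [0.671, 0.742, 0.003, 0.005]
ft_force: [0.2, 1.0, -0.6]
grip_width: 0.0495
grip_force: 15.0
```

Run:
```python
from h import *
st(); to(.47,.05,.015,95);to(.47,.05,.015,95,frm=(.4666,.0648,.063,96))
```

```text
t 6.57 p [0.473  0.0625 0.0655] yaw 95.8 F [ 0.2  1.  -0.6] w 0.0495 g 15.0 q [-0.1   0.62  1.94 -0.    0.57 -0.2 ]
to (0.47, 0.05, 0.015, 95) -> -0.060 -0.024 0.252 0.004
to (0.47, 0.05, 0.015, 95) -> -0.075 0.009 0.240 0.006
```

Request:
{"name": "move_arm", "arguments": {"motion": "-1 -0.05 0.005 0.1 0.004; -1 -0.07 0.009 0.2 0.004; -1 -0.07 0.009 0.237 0.004; -1 -0.07 0.009 0.237 0.004; 0.6 -0.07 0.009 0.237 0.004; 0.6 -0.07 0.009 0.237 0.004; 0.6 -0.07 0.009 0.237 0.004; 0.6 -0.07 0.009 0.1 0.004; 0.6 -0.07 0.009 -0.1 0.004; 0.6 -0.07 0.009 -0.2 0.004; 0.6 -0.07 0.009 -0.2 0.004"}}

```text
time: 7.48
position: [0.475, 0.0519, 0.1071]
tool_rot: [0.673, 0.74, 0.003, 0.004]
ft_force: [0.7, 0.1, 0.1]
grip_width: 0.0693
grip_force: 0.0
```

Run:
```python
from meas import *
st(); snap('top','top2')
to(.5127,-.0352,.1,71.8); to(.5127,-.0352,.014,71.8)
rects('top2',dict(tA=(327,211,.036,.055,30),tB=(395,226,.036,.055,30),tC=(340,272,.036,.055,30),tD=(248,296,.046,.06,20),b0=(196,246,.035,.055,22)))
```

```text
t 7.48 p [0.475  0.0519 0.1071] yaw 95.4 F [0.7 0.1 0.1] w 0.0693 g 0.0 q [-0.13  0.54  1.92  0.    0.68 -0.22]
to (0.5127, -0.0352, 0.1, 71.8) -> -0.452 0.152 0.029 0.131
to (0.5127, -0.0352, 0.014, 71.8) -> -0.451 0.149 0.459 0.131
tA c 0.6498 -0.0114 med 0.6485 -0.0108 size 0.080 0.051 long-axis deg -77.5 ztop 0.0437 801
tB c 0.6134 -0.1624 med 0.6126 -0.1622 size 0.080 0.050 long-axis deg 87.7 ztop 0.0439 821
tC c 0.5078 -0.0513 med 0.5083 -0.0538 size 0.051 0.047 long-axis deg -17.3 ztop 0.0441 435
tD c 0.4755 0.1922 med 0.4759 0.1918 size 0.054 0.016 long-axis deg -19.0 ztop 0.0516 147
b0 c 0.5741 0.2781 med 0.5736 0.2771 size 0.080 0.050 long-axis deg -85.1 ztop 0.0434 845
```

Request:
{"name": "move_arm", "arguments": {"motion": "0.7 -0.15 0.06 0 0.035; 0.7 -0.3 0.12 0 0.07; 0.7 -0.444 0.17 0 0.105; 0.7 -0.444 0.17 0 0.13; 0.7 -0.444 0.17 0 0.13; 0.7 -0.444 0.17 0.15 0.13; 0.7 -0.444 0.17 0.3 0.13; 0.7 -0.444 0.17 0.445 0.13; 0.7 -0.444 0.17 0.445 0.13; -1 -0.444 0.17 0.445 0.13; -1 -0.444 0.17 0.445 0.13; -1 -0.444 0.17 0.445 0.13", "newtons": 25}}

```text
time: 8.53
position: [0.5135, -0.0328, 0.0137]
tool_rot: [0.809, 0.588, -0.0, -0.0]
ft_force: [0.1, 0.7, 0.9]
grip_width: 0.0611
grip_force: 0.0
```

Run:
```python
from h import *
st(); c=chest(-.051,-.054); to(*c,.13,CA); to(*c,.13,CA,frm=(.5127,-.0352,.014,71.8))
```

```text
t 8.53 p [ 0.5135 -0.0328  0.0137] yaw 72.0 F [0.1 0.7 0.9] w 0.0611 g 0.0 q [-0.28  0.75  1.86  0.    0.54  0.03]
to (np.float64(0.5829972828283061), np.float64(0.17359617273830236), 0.13, 94.7) -> 1.089 0.012 -0.581 -0.126
to (np.float64(0.5829972828283061), np.float64(0.17359617273830236), 0.13, 94.7) -> 1.102 0.008 -0.580 -0.127
```

Request:
{"name": "move_arm", "arguments": {"motion": "-1 0 0 0 0; -1 0 0 0 0; -1 0 0 0 0; -1 0 0 -0.18 0; -1 0 0 -0.36 0; -1 0 0 -0.56 0; -1 0.18 0 -0.58 -0.03; -1 0.36 0 -0.58 -0.06; -1 0.54 0.01 -0.58 -0.09; -1 0.72 0.01 -0.58 -0.126; -1 0.9 0.01 -0.58 -0.126; -1 1 0.01 -0.58 -0.126"}}

```text
time: 9.53
position: [0.5784, 0.1597, 0.1295]
tool_rot: [0.677, 0.736, 0.001, -0.0]
ft_force: [0.2, 0.4, -2.4]
grip_width: 0.05
grip_force: 25.0
```

Run:
```python
from h import *
st(); c=chest(-.051,-.054); to(*c,.024,CA)
```

```text
t 9.53 p [0.5784 0.1597 0.1295] yaw 94.7 F [ 0.2  0.4 -2.4] w 0.0500 g 25.0 q [ 0.08  0.62  1.59  0.    0.93 -0.  ]
to (np.float64(0.5829972828283061), np.float64(0.17359617273830236), 0.024, 94.7) -> 0.067 0.028 0.528 0.000
```

Request:
{"name": "move_arm", "arguments": {"motion": "-1 0.08 0.034 0 0; -1 0.08 0.034 0 0; -1 0.08 0.034 0.18 0; -1 0.08 0.034 0.36 0; -1 0.08 0.034 0.45 0; -1 0.08 0.034 0.535 0; -1 0.08 0.034 0.535 0; 0.45 0.08 0.034 0.535 0; 0.45 0.08 0.034 0.535 0; 0.45 0.08 0.034 0.4 0; 0.45 0.08 0.034 0.2 0; 0.45 0.08 0.034 0 0"}}

```text
time: 10.53
position: [0.5828, 0.1721, 0.1307]
tool_rot: [0.678, 0.735, -0.001, -0.001]
ft_force: [1.5, -0.4, 0.4]
grip_width: 0.0626
grip_force: 0.0
```

Request:
{"name": "move_arm", "arguments": {"motion": "0.45 0.17 0 0 0; 0.45 0.34 0 0 0; 0.45 0.515 0 0 0; 0.45 0.515 0 0 0; 0.45 0.515 0 0 0; 0.45 0.515 0 0 0", "newtons": 15}}

```text
time: 11.03
position: [0.5753, 0.275, 0.1304]
tool_rot: [0.678, 0.735, 0.0, 0.001]
ft_force: [-0.1, -0.8, 1.0]
grip_width: 0.0628
grip_force: 0.0
```

Run:
```python
from h import *
st(); to(.5738,.2778,.022,94.7)
```

```text
t 11.03 p [0.5753 0.275  0.1304] yaw 94.7 F [-0.1 -0.8  1. ] w 0.0628 g 0.0 q [ 0.27  0.66  1.49 -0.    0.99  0.19]
to (0.5738, 0.2778, 0.022, 94.7) -> 0.015 -0.007 0.542 -0.000
```

Request:
{"name": "move_arm", "arguments": {"motion": "0.45 0.015 -0.005 0.18 0; 0.45 0.015 -0.005 0.36 0; 0.45 0.015 -0.005 0.54 0; 0.45 0.015 -0.005 0.54 0; -1 0.015 -0.005 0.54 0; -1 0.015 -0.005 0.54 0; -1 0.015 -0.005 0.54 0; -1 0.015 -0.005 0.54 0; -1 0.015 -0.005 0.54 0; -1 0.015 -0.005 0.36 0; -1 0.015 -0.005 0.18 0; -1 0.015 -0.005 0 0"}}

```text
time: 12.03
position: [0.573, 0.2778, 0.1299]
tool_rot: [0.678, 0.735, -0.001, -0.001]
ft_force: [0.6, -0.1, -0.9]
grip_width: 0.0496
grip_force: 15.0
```

Run:
```python
from h import *
st(); to(.580,.052,.13,94.7,frm=(.574,.278,.13,94.7));to(.580,.052,.13,94.7)
```

```text
t 12.03 p [0.573  0.2778 0.1299] yaw 94.6 F [ 0.6 -0.1 -0.9] w 0.0496 g 15.0 q [0.28 0.66 1.49 0.   0.99 0.2 ]
to (0.58, 0.052, 0.13, 94.7) -> -1.129 -0.063 0.000 -0.000
to (0.58, 0.052, 0.13, 94.7) -> -1.128 -0.056 0.000 -0.000
```

Request:
{"name": "move_arm", "arguments": {"motion": "-1 -0.2 -0.01 0 0; -1 -0.4 -0.02 0 0; -1 -0.6 -0.03 0 0; -1 -0.8 -0.04 0 0; -1 -1 -0.05 0 0; -1 -1 -0.05 0 0; -1 -1 -0.05 0.15 0"}}

```text
time: 12.62
position: [0.5851, 0.075, 0.1046]
tool_rot: [0.68, 0.733, 0.004, 0.005]
ft_force: [1.9, 0.5, -1.0]
grip_width: 0.0496
grip_force: 15.0
```

Request:
{"name": "move_arm", "arguments": {"motion": "-1 -0.12 -0.01 0 0; -1 -0.12 -0.01 0 0; -1 -0.12 -0.01 0.2 0; -1 -0.12 -0.01 0.35 0; -1 -0.12 -0.01 0.42 0; -1 -0.12 -0.01 0.42 0; 0.6 -0.12 -0.01 0.42 0; 0.6 -0.12 -0.01 0.42 0; 0.6 -0.12 -0.01 0.42 0; 0.6 -0.12 -0.01 0.2 0; 0.6 -0.12 -0.01 0 0; 0.6 -0.12 -0.01 0 0"}}

```text
time: 13.62
position: [0.5854, 0.0538, 0.107]
tool_rot: [0.678, 0.735, 0.004, 0.006]
ft_force: [1.1, 1.0, -0.1]
grip_width: 0.069
grip_force: 0.0
```

Run:
```python
from meas import *
st(); snap('top','top3')
to(.6494,-.0111,.1,102.5); to(.6494,-.0111,.014,102.5)
to(.6494,-.0111,.014,102.5,frm=(.58,.052,.1,94.7))
rects('top3',dict(tA=(327,211,.036,.055,30),tB=(395,226,.036,.055,30)))
```

```text
t 13.62 p [0.5854 0.0538 0.107 ] yaw 94.6 F [ 1.1  1.  -0.1] w 0.0690 g 0.0 q [-0.1   0.64  1.64  0.    0.85 -0.18]
to (0.6494, -0.0111, 0.1, 102.5) -> -0.350 0.299 0.029 -0.044
to (0.6494, -0.0111, 0.014, 102.5) -> -0.349 0.293 0.459 -0.044
to (0.6494, -0.0111, 0.014, 102.5) -> -0.343 0.320 0.430 -0.043
tA c 0.6542 -0.0344 med 0.6504 -0.0389 size 0.050 0.033 long-axis deg 11.8 ztop 0.0434 238
tB c 0.6137 -0.1625 med 0.6128 -0.1623 size 0.080 0.051 long-axis deg 86.7 ztop 0.0438 817
```

Request:
{"name": "move_arm", "arguments": {"motion": "0.7 -0.12 0.1 0 -0.02; 0.7 -0.24 0.2 0 -0.043; 0.7 -0.352 0.317 0 -0.043; 0.7 -0.352 0.317 0 -0.043; 0.7 -0.352 0.317 0 -0.043; 0.7 -0.352 0.317 0.15 -0.043; 0.7 -0.352 0.317 0.3 -0.043; 0.7 -0.352 0.317 0.43 -0.043; 0.7 -0.352 0.317 0.43 -0.043; -1 -0.352 0.317 0.43 -0.043; -1 -0.352 0.317 0.43 -0.043; -1 -0.352 0.317 0.43 -0.043", "newtons": 25}}

```text
time: 14.67
position: [0.6489, -0.0107, 0.0147]
tool_rot: [0.627, 0.779, 0.0, 0.0]
ft_force: [-0.1, 0.3, 0.2]
grip_width: 0.0615
grip_force: 0.0
```

Run:
```python
from h import *
st(); c=chest(.051,-.054); to(*c,.13,CA); to(*c,.13,CA,frm=(.6494,-.0111,.014,102.5))
```

```text
t 14.67 p [ 0.6489 -0.0107  0.0147] yaw 102.4 F [-0.1  0.3  0.2] w 0.0615 g 0.0 q [-0.19  0.84  1.5   0.    0.8  -0.4 ]
to (np.float64(0.5746395549480419), np.float64(0.27525318619374206), 0.13, 94.7) -> 1.476 -0.056 -0.577 0.043
to (np.float64(0.5746395549480419), np.float64(0.27525318619374206), 0.13, 94.7) -> 1.479 -0.055 -0.580 0.043
```

Request:
{"name": "move_arm", "arguments": {"motion": "-1 0 0 0 0; -1 0 0 0 0; -1 0 0 0 0; -1 0 0 -0.18 0; -1 0 0 -0.36 0; -1 0 0 -0.56 0; -1 0.18 -0.01 -0.58 0.02; -1 0.36 -0.02 -0.58 0.043; -1 0.54 -0.03 -0.58 0.043; -1 0.72 -0.04 -0.58 0.043; -1 0.9 -0.05 -0.58 0.043; -1 1 -0.05 -0.58 0.043"}}

```text
time: 15.67
position: [0.5934, 0.1855, 0.1291]
tool_rot: [0.677, 0.736, -0.001, -0.002]
ft_force: [0.4, 0.6, -2.5]
grip_width: 0.0499
grip_force: 25.0
```

Request:
{"name": "move_arm", "arguments": {"motion": "-1 0.17 -0.02 0 0; -1 0.34 -0.04 0 0; -1 0.47 -0.06 0 0; -1 0.47 -0.06 0 0; -1 0.47 -0.06 0 0; -1 0.47 -0.06 0 0; -1 0.47 -0.06 0 0"}}

```text
time: 16.25
position: [0.5769, 0.2735, 0.1293]
tool_rot: [0.678, 0.735, -0.001, -0.0]
ft_force: [-0.8, -0.8, -1.9]
grip_width: 0.0497
grip_force: 25.0
```

Run:
```python
from h import *
st(); c=chest(.051,-.054); to(*c,.023,CA)
```

```text
t 16.25 p [0.5769 0.2735 0.1293] yaw 94.6 F [-0.8 -0.8 -1.9] w 0.0497 g 25.0 q [ 0.27  0.67  1.48 -0.    0.99  0.19]
to (np.float64(0.5746395549480419), np.float64(0.27525318619374206), 0.023, 94.7) -> 0.010 -0.010 0.531 -0.001
```

Place, then retreat towards the last tin.

Request:
{"name": "move_arm", "arguments": {"motion": "-1 0.01 -0.01 0 0; -1 0.01 -0.01 0.18 0; -1 0.01 -0.01 0.36 0; -1 0.01 -0.01 0.45 0; -1 0.01 -0.01 0.53 0; -1 0.01 -0.01 0.53 0; 0.45 0.01 -0.01 0.53 0; 0.45 0.01 -0.01 0.53 0; 0.45 0.01 -0.01 0.53 0; 0.45 0.01 -0.01 0.36 0; 0.45 0.01 -0.01 0.18 0; 0.45 0.01 -0.01 0 0"}}

```text
time: 17.25
position: [0.5745, 0.2764, 0.1309]
tool_rot: [0.678, 0.735, -0.0, -0.0]
ft_force: [-0.1, 1.1, -0.4]
grip_width: 0.0626
grip_force: 0.0
```

Request:
{"name": "move_arm", "arguments": {"motion": "0.45 -0.2 0 0 0; 0.45 -0.4 0 0 0; 0.45 -0.6 0 0 0; 0.45 -0.8 0 0 0; 0.45 -1 0 0 0; 0.45 -1 0 0 0"}}

```text
time: 17.75
position: [0.5928, 0.0701, 0.131]
tool_rot: [0.68, 0.733, 0.0, 0.002]
ft_force: [1.1, 0.3, -0.4]
grip_width: 0.0631
grip_force: 0.0
```

Run:
```python
from meas import *
st(); snap('top','top4')
rects('top4',dict(tB=(395,226,.036,.055,30)))
to(.6134,-.1623,.1,87.5)
```

```text
t 17.75 p [0.5928 0.0701 0.131 ] yaw 94.3 F [ 1.1  0.3 -0.4] w 0.0631 g 0.0 q [-0.07  0.62  1.6  -0.    0.93 -0.14]
tB c 0.6137 -0.1626 med 0.6126 -0.1620 size 0.080 0.051 long-axis deg 87.0 ztop 0.0438 818
to (0.6134, -0.1623, 0.1, 87.5) -> -1.182 0.018 0.156 0.038
```

View pics/top4.png

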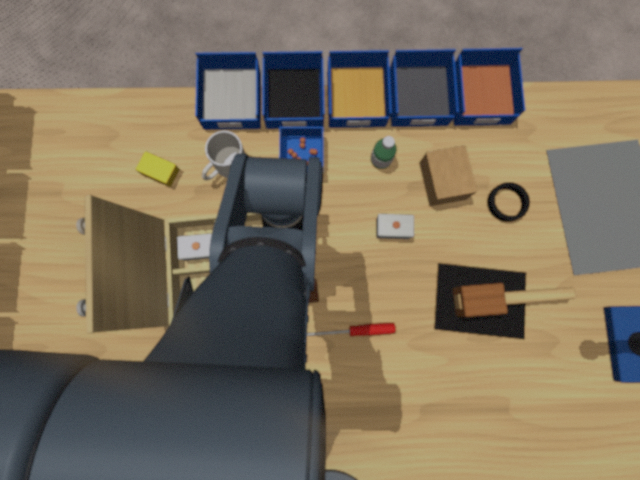

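Tin A sits in its compartment at pixel (195,246), and tin B at (395,226) and the mallet have not moved.

Request:
{"name": "move_arm", "arguments": {"motion": "0.7 -0.2 0 0.03 0.02; 0.7 -0.4 0.01 0.06 0.038; 0.7 -0.6 0.01 0.1 0.038; 0.7 -0.8 0.015 0.13 0.038; 0.7 -1 0.018 0.15 0.038; 0.7 -1 0.018 0.15 0.038; 0.7 -1 0.018 0.15 0.038; 0.7 -1 0.018 0.15 0.038"}}

```text
time: 18.47
position: [0.6104, -0.1207, 0.0999]
tool_rot: [0.721, 0.693, 0.0, -0.0]
ft_force: [-0.6, 0.6, -0.7]
grip_width: 0.0744
grip_force: 0.0
```

Run:
```python
from h import *
st();to(.6133,-.1623,.014,87.3)
```

```text
t 18.47 p [ 0.6104 -0.1207  0.0999] yaw 87.8 F [-0.6  0.6 -0.7] w 0.0744 g 0.0 q [-0.37  0.69  1.54  0.    0.91 -0.34]
to (0.6133, -0.1623, 0.014, 87.3) -> -0.208 0.022 0.429 0.003
```

Request:
{"name": "move_arm", "arguments": {"motion": "0.7 -0.12 0.02 0 0; 0.7 -0.208 0.02 0 0; 0.7 -0.208 0.02 0.1 0; 0.7 -0.208 0.02 0.25 0; 0.7 -0.208 0.02 0.43 0; 0.7 -0.208 0.02 0.43 0; -1 -0.208 0.02 0.43 0; -1 -0.208 0.02 0.43 0; -1 -0.208 0.02 0.43 0; -1 -0.208 0.02 0.43 0; -1 -0.208 0.02 0.43 0; -1 -0.208 0.02 0.43 0"}}

```text
time: 19.47
position: [0.6134, -0.1631, 0.0146]
tool_rot: [0.721, 0.693, 0.001, 0.0]
ft_force: [1.6, 1.3, 2.8]
grip_width: 0.0499
grip_force: 24.9
```

Run:
```python
from h import *
st(); c=chest(.051,.054); to(*c,.14,CA)
```

```text
t 19.47 p [ 0.6134 -0.1631  0.0146] yaw 87.8 F [1.6 1.3 2.8] w 0.0499 g 24.9 q [-0.44  0.83  1.54  0.    0.77 -0.4 ]
to (np.float64(0.46700271717169395), np.float64(0.26640382726169765), 0.14, 94.7) -> 2.117 -0.814 -0.628 -0.038
```

Request:
{"name": "move_arm", "arguments": {"motion": "-1 0 0 -0.18 0; -1 0 0 -0.36 0; -1 0 0 -0.54 0; -1 0.17 -0.06 -0.63 -0.01; -1 0.34 -0.13 -0.63 -0.02; -1 0.51 -0.2 -0.63 -0.038; -1 0.68 -0.27 -0.63 -0.038; -1 0.85 -0.33 -0.63 -0.038; -1 1 -0.39 -0.63 -0.038"}}

```text
time: 20.22
position: [0.5411, 0.0411, 0.1396]
tool_rot: [0.678, 0.735, -0.0, -0.001]
ft_force: [0.4, 1.2, -2.9]
grip_width: 0.0496
grip_force: 24.9
```

Request:
{"name": "move_arm", "arguments": {"motion": "-1 0.18 -0.04 0 0; -1 0.36 -0.08 0 0; -1 0.54 -0.12 0 0; -1 0.72 -0.16 0 0; -1 0.9 -0.2 0 0; -1 1 -0.25 0 0; -1 1 -0.25 0 0; -1 1 -0.25 0 0"}}

```text
time: 20.88
position: [0.4755, 0.2355, 0.1394]
tool_rot: [0.677, 0.736, -0.001, -0.0]
ft_force: [0.9, -0.1, -2.3]
grip_width: 0.0499
grip_force: 24.9
```

Run:
```python
from h import *
st(); c=chest(.051,.054); to(*c,.13,CA)
```

```text
t 20.88 p [0.4755 0.2355 0.1394] yaw 94.8 F [ 0.9 -0.1 -2.3] w 0.0499 g 24.9 q [ 0.25  0.53  1.75 -0.    0.85  0.17]
to (np.float64(0.46700271717169395), np.float64(0.26640382726169765), 0.13, 94.7) -> 0.158 -0.029 0.047 0.001
```

Request:
{"name": "move_arm", "arguments": {"motion": "-1 0.15 -0.029 0.05 0; -1 0.155 -0.029 0.05 0; -1 0.155 -0.029 0.05 0; -1 0.155 -0.029 0.2 0; -1 0.155 -0.029 0.36 0; -1 0.155 -0.029 0.5 0; -1 0.155 -0.029 0.58 0; -1 0.155 -0.029 0.58 0; 0.45 0.155 -0.029 0.58 0; 0.45 0.155 -0.029 0.58 0; 0.45 0.155 -0.029 0.58 0; 0.45 0.155 -0.029 0.4 0"}}

```text
time: 21.88
position: [0.465, 0.2633, 0.0547]
tool_rot: [0.678, 0.735, -0.006, -0.003]
ft_force: [0.2, 0.1, -0.3]
grip_width: 0.0617
grip_force: 0.0
```

Request:
{"name": "move_arm", "arguments": {"motion": "0.45 0 0 -0.2 0; 0.45 0 0 -0.4 0; 0.45 -0.2 0.1 -0.5 0; 0.45 -0.4 0.2 -0.6 0; 0.45 -0.6 0.2 -0.8 0; 0.45 -0.8 0.3 -1 0; 0.45 -1 0.3 -1 0; 0.45 -1 0.3 -1 0; 0.45 -1 0.3 -1 0"}}

```text
time: 22.63
position: [0.5488, 0.0646, 0.2645]
tool_rot: [0.68, 0.733, 0.002, 0.006]
ft_force: [-0.3, 0.0, -0.2]
grip_width: 0.0633
grip_force: 0.0
```

Run:
```python
from h import *
st(); snap('scene','scene5'); p,d,m=snap('top','top5')
s=load('scene5'); a=cv2.resize(s['p'][140:320,340:560,::-1],(528,432)); b=cv2.resize(p[190:340,70:300,::-1],(660,430)); 
cv2.imwrite('pics/chk5.png',cv2.resize(np.hstack([a,np.resize(b,(430,660,3))[:430].copy() if 0 else cv2.resize(b,(660,432))]),(800,291)))
```

```text
t 22.63 p [0.5488 0.0646 0.2645] yaw 94.3 F [-0.3  0.  -0.2] w 0.0633 g 0.0 q [-0.08  0.39  1.58 -0.    1.16 -0.16]
```

View pics/chk5.png

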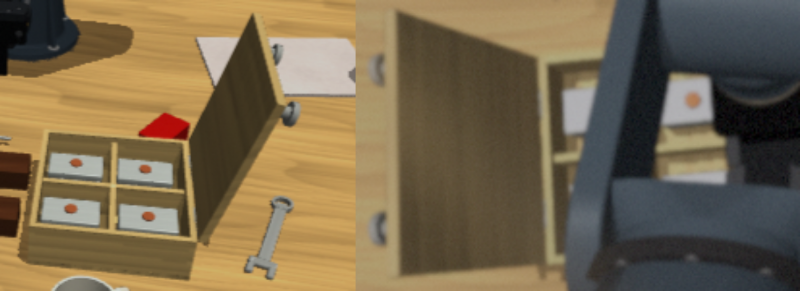

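All four tins lie flat, one to a compartment. Next is the lid: I'll go over it and down behind it with closed fingers, midway between the pins.

```bash
cat >> h.py <<'E'
def inch():
    o=robot.get_obs(); a=np.radians(CA); d=o['position'][:2]-CC
    return np.r_[d@[np.cos(a),np.sin(a)], d@[-np.sin(a),np.cos(a)], o['position'][2]]
E
python3 - <<'E'
from h import *
print(inch()); st()
for z in(.35,.255): to(*chest(.225,0),z,CA)
s=load('top5')
P=cloud(s,s['d']); m=(P[:,:,2]>.23)&(P[:,:,2]<.31); m[:,:60]=0;m[:,120:]=0
print(np.nanpercentile(P[m][:,2],[50,90,99]))
E
```

```text
[-0.15199434 -0.00755607  0.26131069]
t 22.73 p [0.545  0.0691 0.2613] yaw 94.4 F [-0.3  0.3 -0.5] w 0.0629 g 0.0 q [-0.08  0.39  1.59  0.    1.16 -0.15]
to (np.float64(0.5065638355582408), np.float64(0.44424341203405826), 0.35, 94.7) -> 1.885 -0.045 -0.444 -0.001
to (np.float64(0.5065638355582408), np.float64(0.44424341203405826), 0.255, 94.7) -> 1.885 -0.047 0.031 -0.001
[0.26371722 0.28411273 0.2859979 ]
```

Request:
{"name": "move_arm", "arguments": {"motion": "-1 0 0 -0.15 0; -1 0 0 -0.3 0; -1 0 0 -0.45 0; -1 0 0 -0.5 0; -1 0 0 -0.5 0; -1 0 0 -0.5 0; -1 0 0 -0.5 0"}}

```text
time: 23.32
position: [0.5428, 0.0713, 0.3574]
tool_rot: [0.678, 0.735, -0.001, -0.002]
ft_force: [0.3, -0.3, -1.1]
grip_width: 0.0246
grip_force: 0.0
```

Run:
```python
from h import *
print(inch()); st()
for z in(.36,.255): to(*chest(.225,0),z,CA)
```

```text
[-0.14965541 -0.00556281  0.35737164]
t 23.32 p [0.5428 0.0713 0.3574] yaw 94.7 F [ 0.3 -0.3 -1.1] w 0.0246 g 0.0 q [-0.07  0.3   1.45  0.    1.4  -0.16]
to (np.float64(0.5065638355582408), np.float64(0.44424341203405826), 0.36, 94.7) -> 1.873 -0.029 -0.012 -0.000
to (np.float64(0.5065638355582408), np.float64(0.44424341203405826), 0.255, 94.7) -> 1.873 -0.026 0.513 -0.000
```

Request:
{"name": "move_arm", "arguments": {"motion": "-1 0.16 0 -0.01 0; -1 0.32 0 -0.01 0; -1 0.48 -0.01 -0.01 0; -1 0.64 -0.02 -0.01 0; -1 0.8 -0.03 -0.01 0; -1 0.95 -0.03 -0.01 0"}}

```text
time: 23.82
position: [0.5212, 0.261, 0.3589]
tool_rot: [0.678, 0.735, -0.002, -0.002]
ft_force: [-0.1, 0.1, -0.5]
grip_width: 0.0005
grip_force: 0.0
```

Request:
{"name": "move_arm", "arguments": {"motion": "-1 0.16 0 0 0; -1 0.32 0 0 0; -1 0.48 0 0 0; -1 0.64 0 0 0; -1 0.8 0 0 0; -1 0.92 0 0 0; -1 0.92 0 0 0; -1 0.92 0 0 0; -1 0.92 0 0 0"}}

```text
time: 24.57
position: [0.5076, 0.4421, 0.3594]
tool_rot: [0.678, 0.735, -0.002, -0.0]
ft_force: [-0.6, -0.3, -0.0]
grip_width: 0.0006
grip_force: 0.0
```

Run:
```python
from h import *
print(inch()); st()
for x,z in((.225,.36),(.225,.255),(.13,.255)): to(*chest(x,0),z,CA)
```

```text
[ 0.22279491 -0.00082436  0.35935063]
t 24.57 p [0.5076 0.4421 0.3594] yaw 94.6 F [-0.6 -0.3 -0. ] w 0.0006 g 0.0 q [ 0.55  0.5   1.13 -0.    1.52  0.47]
to (np.float64(0.5065638355582408), np.float64(0.44424341203405826), 0.36, 94.7) -> 0.011 -0.004 -0.003 -0.000
to (np.float64(0.5065638355582408), np.float64(0.44424341203405826), 0.255, 94.7) -> 0.012 -0.002 0.522 -0.000
to (np.float64(0.5143479938780947), np.float64(0.34956286028634476), 0.255, 94.7) -> -0.463 -0.002 0.523 -0.000
```

Down behind the lid, then push it to upright.

Request:
{"name": "move_arm", "arguments": {"motion": "-1 0.01 0 0.15 0; -1 0.01 0 0.3 0; -1 0.01 0 0.45 0; -1 0.01 0 0.52 0; -1 0.01 0 0.52 0; -1 -0.07 0 0.52 0; -1 -0.15 0 0.52 0; -1 -0.23 0 0.52 0; -1 -0.31 0 0.52 0; -1 -0.39 0 0.52 0; -1 -0.46 0 0.52 0; -1 -0.46 0 0.52 0"}}

```text
time: 25.57
position: [0.5162, 0.3478, 0.2581]
tool_rot: [0.679, 0.734, -0.001, 0.001]
ft_force: [0.1, -0.3, 0.0]
grip_width: 0.0007
grip_force: 0.0
```

Run:
```python
from h import *
print(inch()); st()
p=inch(); p=np.r_[.13,0,.255]
for f in range(85,-1,-10):
    t=np.radians(f); r=.18; x=.108-r*np.cos(t)+.012*np.sin(t)+.0095; z=.07+r*np.sin(t)+.012*np.cos(t)+.008
    print(f,'%.3f %.3f'%((x-p[0])/.2,(p[2]-z)/.2), end='; ')
```

```text
[ 0.12804683 -0.00173231  0.25812461]
t 25.57 p [0.5162 0.3478 0.2581] yaw 94.5 F [ 0.1 -0.3  0. ] w 0.0007 g 0.0 q [ 0.41  0.5   1.41 -0.    1.24  0.34]
85 -0.081 -0.017; 75 -0.237 0.000; 65 -0.388 0.044; 55 -0.530 0.113; 45 -0.656 0.206; 35 -0.765 0.320; 25 -0.853 0.450; 15 -0.916 0.594; 5 -0.954 0.747;
```

Request:
{"name": "move_arm", "arguments": {"motion": "-1 -0.08 0 -0.015 0; -1 -0.16 0 -0.01 0; -1 -0.24 0 0 0; -1 -0.39 0 0.045 0; -1 -0.53 0 0.113 0; -1 -0.656 0 0.205 0; -1 -0.765 0 0.32 0; -1 -0.85 0 0.45 0; -1 -0.915 0 0.595 0; -1 -0.94 0 0.68 0; -1 -0.955 0 0.75 0; -1 -0.96 0 0.79 0"}}

```text
time: 26.57
position: [0.5294, 0.1583, 0.0973]
tool_rot: [0.678, 0.735, -0.002, -0.001]
ft_force: [-1.0, 0.2, -0.0]
grip_width: 0.0002
grip_force: 0.0
```

Run:
```python
from h import *
print(inch()); st()
p,d,m=snap('scene','scene6'); cv2.imwrite('pics/lid6.png',cv2.resize(p[130:330,310:570,::-1],(780,600)))
```

```text
[-0.06186848  0.00067543  0.09730388]
t 26.57 p [0.5294 0.1583 0.0973] yaw 94.6 F [-1.   0.2 -0. ] w 0.0002 g 0.0 q [ 0.09  0.63  1.72 -0.    0.8   0.01]
```

View pics/lid6.png

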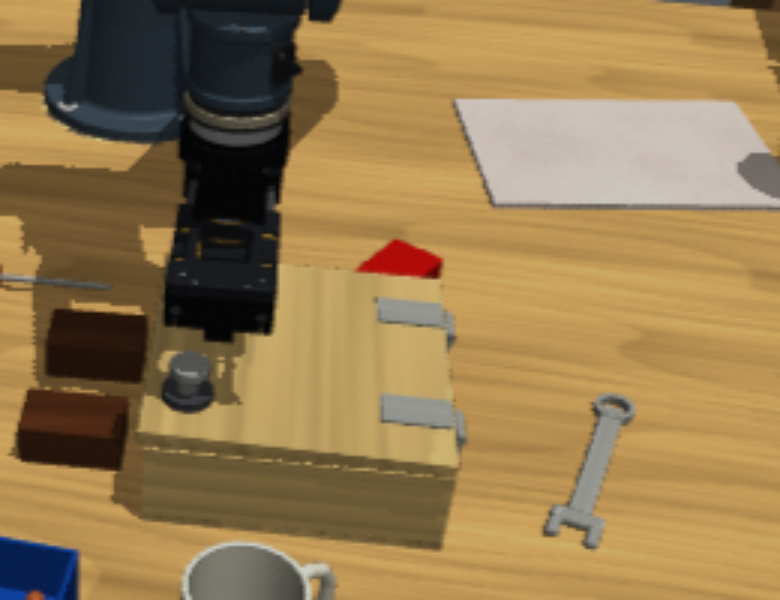

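The lid is almost shut, with a thin slit at the front. I'll press it gently the rest of the way down.

Request:
{"name": "move_arm", "arguments": {"motion": "-1 0 0 0.02 0; -1 0 0 0.035 0; -1 0 0 0.045 0; -1 0 0 0.05 0; -1 0 0 0.05 0"}}

```text
time: 27.03
position: [0.5315, 0.1602, 0.0904]
tool_rot: [0.678, 0.735, 0.0, 0.0]
ft_force: [-0.3, 0.6, 2.6]
grip_width: 0.0006
grip_force: 1.1
```

Run:
```python
from h import *
print(inch()); st()
```

```text
[-0.06016371 -0.00157985  0.09043792]
t 27.03 p [0.5315 0.1602 0.0904] yaw 94.7 F [-0.3  0.6  2.6] w 0.0006 g 1.1 q [ 0.09  0.64  1.73 -0.    0.78  0.01]
```

Request:
{"name": "move_arm", "arguments": {"motion": "-1 0 0 0.01 0; -1 0 0 0.02 0; -1 0 0 0.03 0; -1 0 0 0.03 0; -1 0 0 0.03 0"}}

```text
time: 27.45
position: [0.5316, 0.1602, 0.09]
tool_rot: [0.678, 0.735, 0.001, 0.001]
ft_force: [-10.1, -1.3, 41.2]
grip_width: 0.0004
grip_force: 20.4
```

Request:
{"name": "move_arm", "arguments": {"motion": "-1 0 0 -0.1 0; -1 0 0 -0.25 0; -1 0 0 -0.4 0; -1 -0.2 0 -0.5 0; -1 -0.4 0 -0.6 0; 0 -0.6 0 -0.6 0; 0.9 -0.8 0 -0.6 0; 0.9 -1 0 -0.6 0; 0.9 -1 0 -0.6 0; 0.9 -1 0 -0.6 0"}}

```text
time: 28.28
position: [0.5477, -0.0418, 0.204]
tool_rot: [0.68, 0.734, 0.0, 0.001]
ft_force: [-1.2, 0.0, -0.3]
grip_width: 0.0254
grip_force: 0.0
```

Run:
```python
from meas import *
print(inch()); st()
p,d,m=snap('top','top7'); 
P=cloud(m,d); 
im=cv2.resize(p[180:350,140:340,::-1],(706,600),interpolation=cv2.INTER_CUBIC); cv2.imwrite('pics/t7.png',im)
rects('top7',dict(head=(482,300,.055,.08,40),handle=(545,297,.03,.06,35)))
z=P[:,:,2]; M=(z>.076)&(z<.09); M[:,:150]=0; M[:,290:]=0; M[:200]=0;M[335:]=0
a=np.radians(CA); q=P[M]; x=(q[:,:2]-CC)@[np.cos(a),np.sin(a)]; y=(q[:,:2]-CC)@[-np.sin(a),np.cos(a)]
print(len(q),'x',np.percentile(x,[.5,99.5]),'y',np.percentile(y,[.5,99.5]))
print('lid z fit', np.linalg.lstsq(np.c_[x,y,np.ones(len(x))],q[:,2],rcond=None)[0])
```

```text
[-0.2627728  -0.00119306  0.20401281]
t 28.28 p [ 0.5477 -0.0418  0.204 ] yaw 94.4 F [-1.2  0.  -0.3] w 0.0254 g 0.0 q [-0.28  0.46  1.65  0.    1.03 -0.36]
head c 0.4468 -0.3350 med 0.4467 -0.3331 size 0.092 0.064 long-axis deg -86.5 ztop 0.0681 1356
handle c 0.4547 -0.4690 med 0.4548 -0.4695 size 0.145 0.027 long-axis deg -87.3 ztop 0.0488 790
11093 x [-0.11221532  0.10833518] y [-0.11212132  0.11091139]
lid z fit [0.00013446 0.00148521 0.08188017]
```

View pics/t7.png

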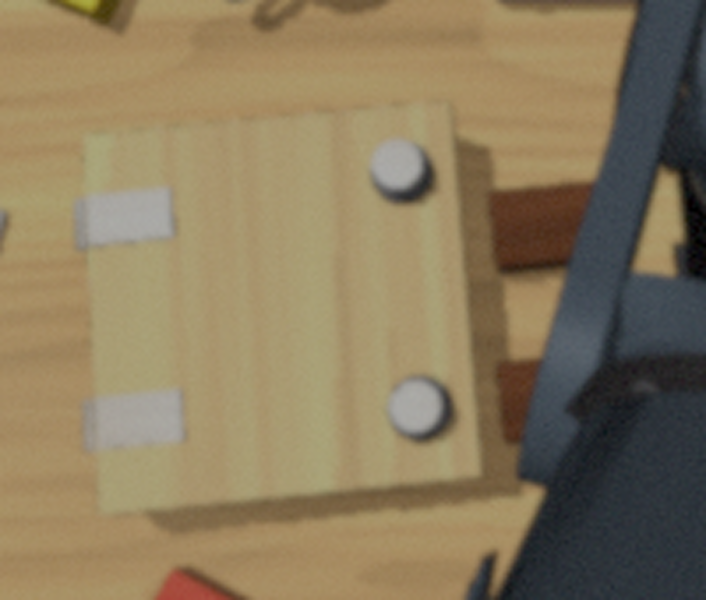

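The lid is flat and shut (top at z 0.082). In the crop the pin heads are at (400,167) and (419,404).

Request:
{"name": "move_arm", "arguments": {"motion": "0.9 -0.2 -0.08 0.05 0; 1 -0.4 -0.16 0.1 0; 1 -0.6 -0.24 0.2 0; 1 -0.8 -0.31 0.3 0; 1 -1 -0.38 0.4 0; 1 -1 -0.38 0.4 0; 1 -1 -0.38 0.4 0", "newtons": 60}}

```text
time: 28.92
position: [0.4867, -0.2465, 0.1216]
tool_rot: [0.679, 0.734, -0.0, -0.001]
ft_force: [0.2, 0.7, 0.1]
grip_width: 0.0762
grip_force: 0.0
```

Run:
```python
from meas import *
s=load('top7'); w=world(s,[[253.3,227.3],[258.7,294.4]],z=.112); print(w)
print('model', chest(.108-.19,-.07),chest(.108-.19,.07)); P=cloud(s,s['d']); print(P[227,253],P[294,259])
st(); snap('top','top8'); rects('top8',dict(head=(482,300,.055,.08,40)))
to(.4479,-.353,.1,93.4)
```

```text
[[0.59899131 0.14175199 0.112     ]
 [0.46261537 0.1303766  0.112     ]]
model [0.60148357 0.14401143] [0.46195434 0.13254004]
[0.59933004 0.14217865 0.1134657 ] [0.46340256 0.12979994 0.11184734]
t 28.92 p [ 0.4867 -0.2465  0.1216] yaw 94.5 F [0.2 0.7 0.1] w 0.0762 g 0.0 q [-0.67  0.58  1.73 -0.    0.84 -0.75]Traceback (most recent call last):
  File "<stdin>", line 4, in <module>
  File "meas.py", line 9, in rects
    i=1+np.argmax(st[1:,4]); pts=P[l==i]
        ~~~~~~~~~^^^^^^^^^^
    return _wrapfunc(a, 'argmax', axis=axis, out=out, **kwds)
    return bound(*args, **kwds)
ValueError: attempt to get argmax of an empty sequence
```

Run:
```python
from h import *
p,d,m=snap('scene','scene8'); s=load('top8')
cv2.imwrite('pics/c8.png',np.hstack([cv2.resize(p[100:300,80:360,::-1],(420,300)),cv2.resize(s['p'][180:400,360:640,::-1],(380,300))]))
```

```text
(no output)
```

View pics/c8.png

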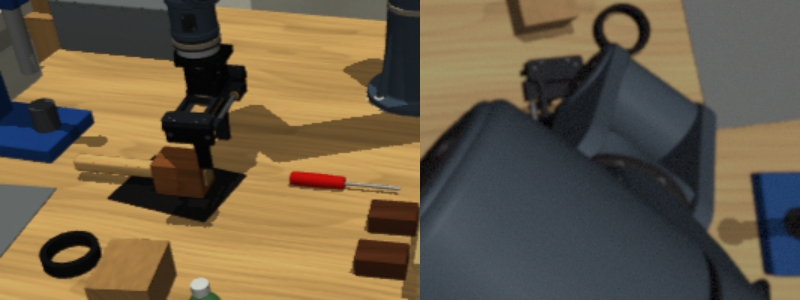

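The mallet is only hidden from above. The scene crop shows it still on the mat at (185,172).

Run:
```python
from h import *
a=load('scene0')['p'][195:245,130:190].astype(int); b=load('scene8')['p'][195:245,130:190].astype(int); print('diff handle region',np.abs(a-b).mean())
st(); to(.4479,-.353,.12,93.4); to(.4479,-.353,.025,93.4)
```

```text
diff handle region 1.1113333333333333
t 29.02 p [ 0.4876 -0.2435  0.1232] yaw 94.6 F [-0.3  0.4  0.6] w 0.0834 g 0.0 q [-0.67  0.57  1.73  0.    0.84 -0.75]
to (0.4479, -0.353, 0.12, 93.4) -> -0.530 -0.242 0.015 0.007
to (0.4479, -0.353, 0.025, 93.4) -> -0.531 -0.242 0.490 0.007
```

Request:
{"name": "move_arm", "arguments": {"motion": "1 -0.18 -0.08 0 0.003; 1 -0.36 -0.16 0 0.007; 1 -0.53 -0.242 0 0.007; 1 -0.53 -0.242 0 0.007; 1 -0.53 -0.242 0 0.007; 1 -0.53 -0.242 0 0.007"}}

```text
time: 29.52
position: [0.4487, -0.3521, 0.1241]
tool_rot: [0.685, 0.728, 0.0, -0.0]
ft_force: [-0.1, 0.3, 0.1]
grip_width: 0.0866
grip_force: 0.0
```

Run:
```python
from h import *
st(); to(.4479,-.353,.025,93.4)
```

```text
t 29.52 p [ 0.4487 -0.3521  0.1241] yaw 93.5 F [-0.1  0.3  0.1] w 0.0866 g 0.0 q [-0.86  0.6   1.67  0.    0.88 -0.92]
to (0.4479, -0.353, 0.025, 93.4) -> -0.005 -0.004 0.495 0.000
```

Request:
{"name": "move_arm", "arguments": {"motion": "1 -0.005 -0.004 0.15 0; 1 -0.005 -0.004 0.3 0; 1 -0.005 -0.004 0.42 0; 1 -0.005 -0.004 0.495 0; 1 -0.005 -0.004 0.495 0; -1 -0.005 -0.004 0.495 0; -1 -0.005 -0.004 0.495 0; -1 -0.005 -0.004 0.495 0; -1 -0.005 -0.004 0.495 0; -1 -0.005 -0.004 0.495 0; -1 -0.005 -0.004 0.495 0; -1 -0.005 -0.004 0.495 0", "newtons": 60}}

```text
time: 30.52
position: [0.448, -0.356, 0.0259]
tool_rot: [0.686, 0.727, 0.0, 0.001]
ft_force: [1.6, 2.4, 5.9]
grip_width: 0.0636
grip_force: 60.0
```

Request:
{"name": "move_arm", "arguments": {"motion": "-1 0 0 -0.1 0; -1 0 0 -0.25 0; -1 0 0 -0.4 0; -1 0 0 -0.55 0; -1 0 0 -0.7 0; -1 0 0 -0.75 0; -1 0 0 -0.75 0; -1 0 0 -0.75 0; -1 0 0 -0.75 0"}}

```text
time: 31.27
position: [0.4459, -0.3543, 0.1723]
tool_rot: [0.686, 0.727, 0.0, -0.002]
ft_force: [1.0, 0.1, -4.3]
grip_width: 0.0636
grip_force: 60.0
```

Run:
```python
from h import *
st(); to(.4636,.131,.19,CA); to(.6,.143,.19,CA)
```

```text
t 31.27 p [ 0.4459 -0.3543  0.1723] yaw 93.3 F [ 1.   0.1 -4.3] w 0.0636 g 60.0 q [-0.87  0.53  1.63 -0.    0.99 -0.93]
to (0.4636, 0.131, 0.19, 94.7) -> 2.418 0.230 -0.080 -0.008
to (0.6, 0.143, 0.19, 94.7) -> 2.438 0.914 -0.082 -0.008
```

Request:
{"name": "move_arm", "arguments": {"motion": "-1 0.17 0.01 -0.03 -0.004; -1 0.34 0.03 -0.06 -0.008; -1 0.51 0.05 -0.09 -0.008; -1 0.68 0.06 -0.09 -0.008; -1 0.85 0.08 -0.09 -0.008; -1 1 0.095 -0.09 -0.008"}}

```text
time: 31.77
position: [0.4527, -0.152, 0.1904]
tool_rot: [0.677, 0.736, -0.0, -0.003]
ft_force: [0.6, -0.6, -3.7]
grip_width: 0.0641
grip_force: 60.0
```

Request:
{"name": "move_arm", "arguments": {"motion": "-1 0.17 0.02 0 0; -1 0.34 0.04 0 0; -1 0.51 0.06 0 0; -1 0.68 0.08 0 0; -1 0.85 0.095 0 0; -1 0.95 0.1 0 0; -1 1 0.1 0 0"}}

```text
time: 32.35
position: [0.4555, 0.0489, 0.1906]
tool_rot: [0.676, 0.737, -0.001, -0.002]
ft_force: [-1.2, -0.4, -4.4]
grip_width: 0.0642
grip_force: 60.0
```

Request:
{"name": "move_arm", "arguments": {"motion": "-1 0.17 0.02 0 0; -1 0.34 0.03 0 0; -1 0.41 0.04 0 0; -1 0.41 0.04 0 0; -1 0.41 0.04 0 0; -1 0.41 0.04 0 0; -1 0.41 0.04 0 0"}}

```text
time: 32.93
position: [0.4586, 0.1273, 0.192]
tool_rot: [0.677, 0.736, -0.001, -0.0]
ft_force: [-0.1, -0.6, -4.4]
grip_width: 0.0639
grip_force: 60.0
```

Run:
```python
from h import *
st(); to(.463,.1315,.135,CA);to(.463,.1315,.119,CA)
p,d,m=snap('scene','scene9'); cv2.imwrite('pics/m9.png',cv2.resize(p[130:330,310:570,::-1],(520,400)))
```

```text
t 32.93 p [0.4586 0.1273 0.192 ] yaw 94.7 F [-0.1 -0.6 -4.4] w 0.0639 g 60.0 q [ 0.04  0.39  1.84 -0.    0.92 -0.05]
to (0.463, 0.1315, 0.135, 94.7) -> 0.019 0.024 0.285 0.000
to (0.463, 0.1315, 0.119, 94.7) -> 0.019 0.024 0.365 0.000
```

View pics/m9.png

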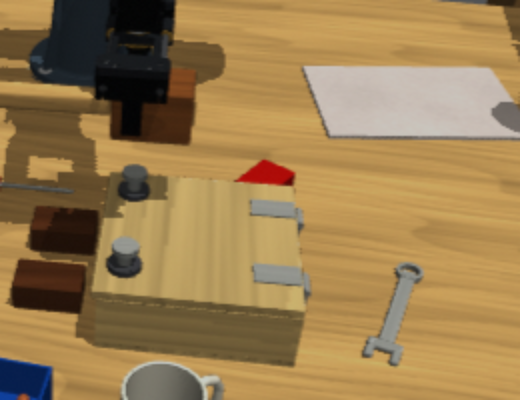

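Request:
{"name": "move_arm", "arguments": {"motion": "-1 0.019 0.024 0.1 0; -1 0.019 0.024 0.2 0; -1 0.019 0.024 0.25 0; -1 0.019 0.024 0.28 0; -1 0.019 0.024 0.3 0; -1 0.019 0.024 0.32 0; -1 0.019 0.024 0.34 0; -1 0.019 0.024 0.36 0; -1 0.019 0.024 0.375 0; -1 0.019 0.024 0.39 0; -1 0.019 0.024 0.39 0; -1 0.019 0.024 0.39 0"}}

```text
time: 33.98
position: [0.4632, 0.1322, 0.1192]
tool_rot: [0.676, 0.736, 0.0, 0.001]
ft_force: [-10.6, -5.4, 42.1]
grip_width: 0.0633
grip_force: 60.0
```

Run:
```python
from h import *
st(); print(robot.get_obs()['moment'])
```

```text
t 33.98 p [0.4632 0.1322 0.1192] yaw 94.9 F [-10.6  -5.4  42.1] w 0.0633 g 60.0 q [ 0.05  0.52  1.89 -0.    0.73 -0.04]
[-0.85772078  2.028349   -0.00214194]
```

Pin B is home: TCP at 0.1192 as predicted, with the stop reached at 42 N. On to pin A.

Request:
{"name": "move_arm", "arguments": {"motion": "-1 0 0 -0.1 0; -1 0 0 -0.25 0; -1 0 0 -0.4 0; -1 0 0.15 -0.4 0; -1 0 0.3 -0.4 0; -1 0 0.45 -0.4 0; -1 0 0.6 -0.4 0; -1 0 0.69 -0.4 0; -1 0 0.69 -0.4 0; -1 0 0.69 -0.4 0; -1 0 0.69 -0.4 0; -1 0 0.69 -0.4 0"}}

```text
time: 34.98
position: [0.5993, 0.1445, 0.194]
tool_rot: [0.677, 0.736, -0.001, -0.001]
ft_force: [-0.7, -0.0, -3.6]
grip_width: 0.0638
grip_force: 60.0
```

Run:
```python
from h import *
st(); to(.600,.143,.135,CA);to(.600,.143,.119,CA)
p,d,m=snap('scene','scene10')
```

```text
t 34.98 p [0.5993 0.1445 0.194 ] yaw 94.8 F [-0.7 -0.  -3.6] w 0.0638 g 60.0 q [ 0.06  0.56  1.49  0.    1.09 -0.03]
to (0.6, 0.143, 0.135, 94.7) -> -0.008 0.003 0.295 0.001
to (0.6, 0.143, 0.119, 94.7) -> -0.008 0.004 0.375 0.001
```

Request:
{"name": "move_arm", "arguments": {"motion": "-1 -0.008 0.004 0.1 0; -1 -0.008 0.004 0.2 0; -1 -0.008 0.004 0.26 0; -1 -0.008 0.004 0.29 0; -1 -0.008 0.004 0.31 0; -1 -0.008 0.004 0.33 0; -1 -0.008 0.004 0.35 0; -1 -0.008 0.004 0.37 0; -1 -0.008 0.004 0.385 0; -1 -0.008 0.004 0.4 0; -1 -0.008 0.004 0.4 0; -1 -0.008 0.004 0.4 0"}}

```text
time: 36.03
position: [0.6019, 0.1429, 0.1195]
tool_rot: [0.677, 0.736, 0.001, 0.001]
ft_force: [-10.0, -0.6, 26.0]
grip_width: 0.0639
grip_force: 60.0
```

Run:
```python
from h import *
st()
```

```text
t 36.03 p [0.6019 0.1429 0.1195] yaw 94.8 F [-10.   -0.6  26. ] w 0.0639 g 60.0 q [ 0.05  0.66  1.54 -0.    0.94 -0.03]
```

Pin A is at its stop too. I'll lift and carry the mallet back to the mat.

Request:
{"name": "move_arm", "arguments": {"motion": "-1 0 0 -0.1 0; -1 0 0 -0.25 0; -1 0 0 -0.35 0; -1 -0.17 -0.05 -0.35 0; -1 -0.34 -0.1 -0.35 0; -1 -0.51 -0.15 -0.35 0; -1 -0.68 -0.2 -0.35 0; -1 -0.85 -0.25 -0.35 0; -1 -1 -0.3 -0.35 0; -1 -1 -0.3 -0.35 0"}}

```text
time: 36.87
position: [0.5591, -0.0678, 0.1843]
tool_rot: [0.679, 0.734, -0.001, 0.002]
ft_force: [-0.5, 1.0, -4.0]
grip_width: 0.0637
grip_force: 60.0
```

Run:
```python
from meas import *
st(); to(.448,-.355,.18,93.4)
s=snap('top','top11'); P=cloud(s[2],s[1])
w=world(s[2],[[253.3,227.3],[258.7,294.4]],z=.098); print(P[228,254],P[294,259])
```

```text
t 36.87 p [ 0.5591 -0.0678  0.1843] yaw 94.5 F [-0.5  1.  -4. ] w 0.0637 g 60.0 q [-0.32  0.5   1.64 -0.    1.   -0.39]
to (0.448, -0.355, 0.18, 93.4) -> -1.388 -0.667 0.026 0.006
[0.60076758 0.14237049 0.09571192] [0.46418558 0.13160997 0.09599302]
```

Request:
{"name": "move_arm", "arguments": {"motion": "-1 -0.17 -0.08 0 0; -1 -0.34 -0.16 0 0; -1 -0.51 -0.24 0 0; -1 -0.68 -0.32 0 0.006; -1 -0.85 -0.4 0 0.006; -1 -1 -0.48 0 0.006; -1 -1 -0.55 0 0.006"}}

```text
time: 37.5
position: [0.4682, -0.2772, 0.185]
tool_rot: [0.685, 0.729, -0.001, 0.005]
ft_force: [1.8, -0.7, -2.5]
grip_width: 0.0637
grip_force: 60.0
```

Request:
{"name": "move_arm", "arguments": {"motion": "-1 -0.17 -0.05 0 0; -1 -0.34 -0.1 0 0; -1 -0.38 -0.12 0 0; -1 -0.38 -0.12 0 0; -1 -0.38 -0.12 0 0; -1 -0.38 -0.12 0 0"}}

```text
time: 38.0
position: [0.4471, -0.3459, 0.1841]
tool_rot: [0.683, 0.73, 0.0, -0.001]
ft_force: [-0.5, 0.2, -3.1]
grip_width: 0.0637
grip_force: 60.0
```

Run:
```python
from meas import *
st(); to(.448,-.355,.0275,93.4)
```

```text
t 38.00 p [ 0.4471 -0.3459  0.1841] yaw 93.8 F [-0.5  0.2 -3.1] w 0.0637 g 60.0 q [-0.86  0.51  1.63  0.    1.   -0.92]
to (0.448, -0.355, 0.0275, 93.4) -> -0.047 0.002 0.783 0.002
```

Request:
{"name": "move_arm", "arguments": {"motion": "-1 -0.04 0 0.15 0; -1 -0.04 0 0.3 0; -1 -0.04 0 0.45 0; -1 -0.04 0 0.6 0; -1 -0.04 0 0.7 0; -1 -0.04 0 0.76 0; -1 -0.04 0 0.785 0; -1 -0.04 0 0.785 0; -1 -0.04 0 0.785 0"}}

```text
time: 38.75
position: [0.4483, -0.3556, 0.0284]
tool_rot: [0.683, 0.73, -0.0, 0.001]
ft_force: [-0.1, -0.2, -3.1]
grip_width: 0.0637
grip_force: 60.0
```

Request:
{"name": "move_arm", "arguments": {"motion": "1 0 0 0 0; 1 0 0 0 0; 1 0 0 0 0; 1 0 0 0 0; 1 0 0 -0.1 0; 1 0 0 -0.25 0; 1 0 0 -0.45 0; 1 0 0 -0.65 0; 1 0.2 0.1 -0.65 0; 1 0.4 0.2 -0.65 0; 1 0.6 0.4 -0.65 0; 1 0.6 0.6 -0.65 0"}}

```text
time: 39.75
position: [0.5423, -0.2278, 0.1581]
tool_rot: [0.684, 0.73, -0.0, -0.003]
ft_force: [-0.3, -0.5, 0.9]
grip_width: 0.0871
grip_force: 0.0
```

Request:
{"name": "move_arm", "arguments": {"motion": "1 0.2 0.1 -0.1 0; 1 0.4 0.2 -0.2 0; 1 0.6 0.3 -0.3 0; 1 0.8 0.4 -0.3 0; 1 1 0.4 -0.3 0; 1 1 0.4 -0.3 0; 1 1 0.4 -0.3 0; 1 1 0.4 -0.3 0"}}

```text
time: 40.42
position: [0.6122, -0.0268, 0.218]
tool_rot: [0.683, 0.731, -0.0, 0.0]
ft_force: [0.6, -0.4, 0.1]
grip_width: 0.0868
grip_force: 0.0
```

Run:
```python
from meas import *
st(); snap('top','top12'); snap('scene','scene12')
rects('top12',dict(head=(482,300,.055,.08,45)))
p=load('top12')['p']; q=load('scene12')['p']
cv2.imwrite('pics/f.png',np.hstack([cv2.resize(p[:,:,::-1],(400,300)),cv2.resize(q[:,:,::-1],(400,300))]))
```

```text
t 40.42 p [ 0.6122 -0.0268  0.218 ] yaw 93.9 F [ 0.6 -0.4  0.1] w 0.0868 g 0.0 q [-0.23  0.52  1.48 -0.    1.14 -0.29]
head c 0.4469 -0.3344 med 0.4468 -0.3330 size 0.091 0.064 long-axis deg -86.2 ztop 0.0680 1359
```

View pics/f.png

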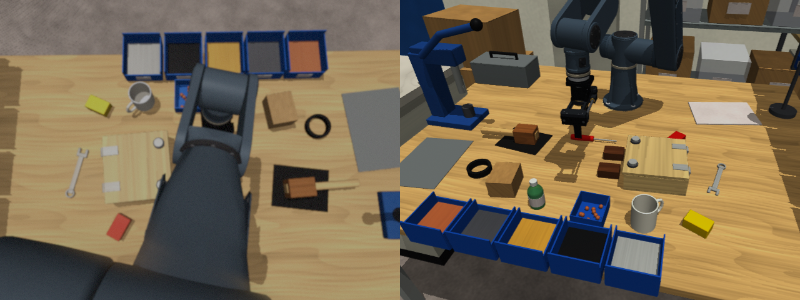

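The mallet head is back on the mat (left half, about (302,188)), both blocks are on the bench, and the lid is shut with both pins down. Handing in.

```bash
python3 -c "
from rig import robot
print(robot.hand_in())"
```

```text
the job is handed in; nothing more can be done
None
```

The job is handed in at 40 s; the judge returned no verdict, but by my measurements all four tins are flat in the chest, both blocks are on the bench, the lid is shut, both pins were driven home with the mallet, and the mallet's head is back on the mat.

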